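# Click a display frame shut over a foil tile

### The arm

A 6-joint arm with a two-finger parallel gripper is mounted at the origin on a cart in front of the work surface, level with it; the furniture and walls round the work are solid. World frame = base frame: x ahead of the robot, y to its left, z up, the work surface at z = 0. Lengths are in m, angles in degrees, forces in N, time in s.
With the tool pointing down it reaches from about 0.35 to 0.975 m from the base axis. Payload 7.1 kg.
Tool frame: the origin (TCP) lies midway between the tips of the shut fingers; the grasp point (between the pads) lies 19 mm behind it; z points along the fingers, y is the line along which they close (so a half turn about z gives the same grasp; the last joint's range is limited). The gripper opens to 88 mm and grips with 3 to 60 N. Pads are 20 mm wide; open, the fingers measure 115 mm over their backs; the gripper's body (75 mm by 178 mm) begins 61 mm behind the grasp point.
Start: joints at [-73.625, 24.242, 93.386, -0, 62.372, -1.089], TCP at [0.188, -0.596, 0.223] pointing down, gripper open.
Joint ranges: [-172.04, 172.04], [-51.8, 120.97], [4.93, 147.93], [-75.15, 255.16], [6.16, 154.13], [-145.62, 145.62]. Speed limits (degrees/s): [136.94, 136.94, 172.46, 180, 180, 180].

### API

Orientations are given as [roll, pitch, yaw] about the fixed x, y, z axes, in that order (R = Rz(yaw) Ry(pitch) Rx(roll)).
In Python, from cell import arm gives the robot as it stands. The module is installed in compiled form; this text tells all that it offers.
- The arm moves only by the tool jog_arm, never from a script. Its arguments are lists of equal length, an entry for each row: "slide": the shift along the tool's x, y, z in m, a list of three; "yaw": the turn about the tool's z in degrees. A call has 1 to 8 rows; each row is the pose to reach, as a shift and turn from the pose commanded when the call began, along the tool's axes at that moment; what a row does not reach only later rows make up. A row lasts 1/10 s, in which the tool goes at most 50 mm and 8.59 degrees, less where a joint would pass 70% of its speed; a pose out of reach is approached as far as the arm can. A call with a gripper value outside its range is refused whole. "jaw" is the finger opening in m, from 0 to 0.0878, set as the call begins (left out, the last holds). The fingers move at their own pace and stop on an object; "force" is the grip in N (left out, the last holds). Time passes only in rows, so rows that repeat a pose let the fingers close. It gives the time, the measured TCP pose, the force, the opening and the grip force at its end, in the units of the state.
- arm.observe(): the state, without advancing time (a new reading comes with each control period).
- arm.read_camera(name): name is "side" or "top" or "wrist"; returns a dict with "img" (384x512x3 uint8, red, green, blue), "range_z" (384x512 float32, m along the optical axis (not along the pixel's ray), 0 where there is no reading), "mtx" (3x3 intrinsics, pixels), "extrinsics" (4x4, takes a point from world to camera coordinates). Camera axes: x right, y down, z forward; pixel columns grow to the right and rows downward; lengths in m; the calibration is good to about 2 mm. A picture is of the moment at which its call begins.
- arm.finish_job(): hands the job in; it is judged then, once.
The state is a dict: "t": time; "qpos": joint angles; "dq": joint speeds; "joint_torque": joint torques, N m; "ee_pos": TCP position; "ee_rot": TCP orientation; "wrist_force": force on the tool from outside, world axes, zero at the start; "moment": the same for the moment, N m; "gripper_width": finger opening in m; "gripper_force": force on a finger pad.
Only numpy, scipy, OpenCV 4.12 (cv2) and the standard library are available. Lean on these libraries where they do the work, as an engineer would, in place of code of your own. Each camera call takes 0.05 s, during which the arm holds its last target. There are 200 camera calls.

### The job

The embossed foil tile lies mounted in the open click frame: close the frame with the fingertips, pressing each of its four spring rails inwards and down until it snaps fully shut. Start with the top rail, the one with the hanging eye, so that the card is gripped straight; then the bottom rail opposite it; and only then the two side rails, in either order, because their corner caps lap over the first two. Do not press on the foil, do not lift the frame or shove it about, and leave the tools and pots around it where they are.

Things in the scene. Friction and masses are not known exactly. Their poses are not given: they have to be found in the camera images.
- frame: aluminium click frame lying face up, loose, about 1 kg: 160 mm along its x, 180 mm along its y, base 8 mm high. Origin under its centre, on the table; +x points to the top edge, z up. A flat steel hanging eye lies at the middle of the top edge, 36 mm wide, 26 mm out beyond it, up to 6.5 mm high. Each edge has a hinged rail, open at the start, leaning inwards, its free edge 32 mm high
- tile: embossed foil tile 78 x 76 x 4 mm, stuck in the middle of the white mount card in the frame; origin under its centre, 8.6 mm above the table. Delicate: not to be pressed
- rail_top (a joint): opening angle of the top rail about its outer edge, rad: 0 = lying shut, 1.2 = standing open as at the start. Rail on the frame's +x edge, 154 mm long, 24 mm wide, 2.8 mm thick, hinged along its outer side 2 mm inside the frame's outer edge and 9 mm above the table. Shut, it lies flat with its upper face 12 mm above the table
- rail_bottom (a joint): opening angle of the bottom rail about its outer edge, rad: 0 = lying shut, 1.2 = standing open as at the start. On the -x edge, built like the top rail. Let go above about 0.25 rad, a rail springs open again; below, a catch snaps it shut; 5 to 8 N at the free edge closes it. Push it over from outside, inwards, then down: a straight press down on the standing edge jams
- rail_left (a joint): opening angle of the left side rail about its outer edge, rad: 0 = lying shut, 1.2 = standing open as at the start. Rail on the frame's +y edge, same width, hinge and spring as the top rail; 108 mm long between two grey corner caps, 30 mm long and 27 mm wide, whose upper faces lie 15.5 mm above the table when shut
- rail_right (a joint): opening angle of the right side rail about its outer edge, rad: 0 = lying shut, 1.2 = standing open as at the start. Rail on the frame's -y edge, built like the left one
- rail_top_edge (a point): the middle of the free edge of the top rail, on its outer face (the face that is on top when shut); it moves with the rail
- rail_bottom_edge (a point): the middle of the free edge of the bottom rail, on its outer face (the face that is on top when shut); it moves with the rail
- rail_left_edge (a point): the middle of the free edge of the left side rail, on its outer face (the face that is on top when shut); it moves with the rail
- rail_right_edge (a point): the middle of the free edge of the right side rail, on its outer face (the face that is on top when shut); it moves with the rail
- tape_roll: bystander: small roll of patterned tape, 40 mm across, 16 mm high, loose; origin under its centre
- dabber: bystander: black felt dabber, 22 x 24 x 18 mm, loose; origin under its centre
- tracer: bystander: wooden embossing stylus, 129 mm long along its y, 9 mm thick, loose; origin under its centre
- burnisher: bystander: wooden burnishing stick, 156 mm long along its y, 23 mm wide, 12 mm high, loose; origin under its centre
- tin: bystander: round wax tin, 62 mm across, 35 mm high, loose; origin under its centre

How it is judged:
By the outcome, as a careful person would: the job done as asked, in the order asked, and still so for the second after the job is handed in, with the robot touching nothing.
It also fails if it takes over 58 s, if anything falls off the work surface, if the arm or the gripper's body presses on something with over 40 N, if the wrist force passes 120 N, or if a joint passes its speed limit or range.

## Working session

There is one attempt and no reset: what is moved stays moved. The work goes in short steps, Python scripts to look and compute and a tool call to move; the robot and the scene stay as the last step left them, time stands still between calls to the robot, and variables do not carry over. Pictures are saved under pics/ and viewed, at most 10 in all, crops included, and the job is handed in when it is done.

Besides the shell and the picture viewer there is one more tool, called after ">>>" by a JSON object that holds its "fn" and its "kwargs", one argument or row to a line. jog_arm: Moves the arm, as the interface text tells. Its arguments: {"type":"object","properties":{"slide":{"type":"array"},"yaw":{"type":"array"},"jaw":{"type":"number"},"force":{"type":"number"}},"required":["slide","yaw"]}

```bash
mkdir -p pics; ls
cat > h.py <<'E'
import numpy as np, cv2
from cell import arm
def shot(n,tag):
    c=arm.read_camera(n); np.savez(f'pics/{tag}.npz',**c); cv2.imwrite(f'pics/{tag}.png',c['img'][:,:,::-1]); return c
def pt(c,u,v,z=None):
    K=c['mtx'];E=c['extrinsics'];R=E[:3,:3];t=E[:3,3];o=-R.T@t
    d=R.T@np.linalg.inv(K)@np.array([u,v,1.])
    if z is None: return o+d*c['range_z'][int(v),int(u)]
    return o+d*(z-o[2])/d[2]
E
python3 - <<'E'
from h import *
a=shot('top','top0');b=shot('side','side0')
cv2.imwrite('pics/both.png',cv2.resize(np.vstack([a['img'],b['img']])[:,:,::-1],None,fx=.78,fy=.78))
s=arm.observe();print(s)
for c in(a,b):
  E=c['extrinsics'];print(-E[:3,:3].T@E[:3,3],E[2,:3])
E
```

```text
pics
{'t': 0.1, 'qpos': array([-7.36250998e+01,  2.42796110e+01,  9.34259809e+01, -2.94042638e-03,
        6.23723737e+01, -1.09017010e+00]), 'dq': array([ 0.09610953, -0.02908829, -0.13184854, -0.02084183,  0.02686339,
       -0.01345137]), 'joint_torque': array([ 1.89884349e-04, -5.45614815e+01, -2.74324393e+01,  6.44834130e-02,
        1.88144093e-02, -2.26746579e-05]), 'ee_pos': array([ 0.18743345, -0.59571536,  0.2219916 ]), 'ee_rot': array([-1.79921999e+02,  1.11946444e-03,  1.74664364e+01]), 'wrist_force': array([ 0.60758005,  0.58585472, -0.3044207 ]), 'moment': array([-0.02510626, -0.03942637, -0.00570114]), 'gripper_force': 0.0, 'gripper_width': 0.08774897594513589}
[0.48727616 0.0331048  1.13315885] [ 0.12441276  0.0070424  -0.99220556]
[ 0.39828168 -0.85183765  0.42937291] [ 0.2327806   0.893953   -0.38296374]
```

View pics/top0.png

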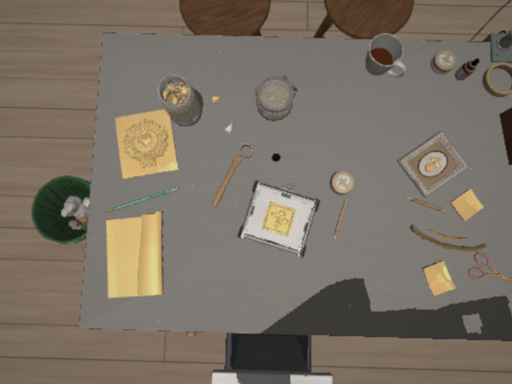

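View pics/side0.png

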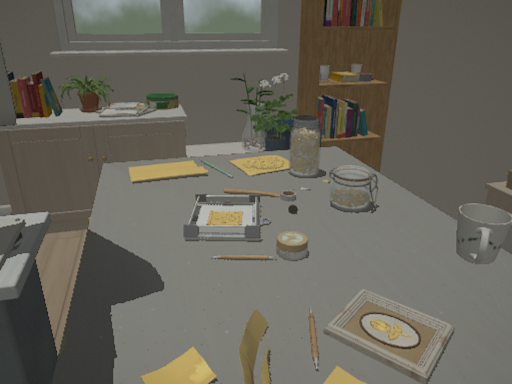

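The top view shows the frame at about (280,218) with its hanging eye near (288,187). The tin is at (342,182), the tape roll at about (246,150) and the dabber at (276,157). I'll enlarge that area.

Run:
```python
from h import *
c=np.load('pics/top0.npz')
i=c['img'][135:265,205:365,::-1];cv2.imwrite('pics/crop.png',cv2.resize(i,None,fx=4.6,fy=4.6,interpolation=cv2.INTER_CUBIC))
for n,u,v in[('tile',280,219),('eye',288,187),('tin',342,182),('dab',276,157),('tape',246,150),('burn',228,180),('tracer',341,219)]: print(n,pt(c,u,v).round(3))
```

```text
tile [ 0.557 -0.01   0.014]
eye [ 0.648 -0.031  0.001]
tin [ 0.66  -0.174  0.04 ]
dab [0.728 0.005 0.02 ]
tape [0.749 0.089 0.005]
burn [0.662 0.136 0.008]
tracer [ 0.562 -0.178  0.006]
```

View pics/crop.png

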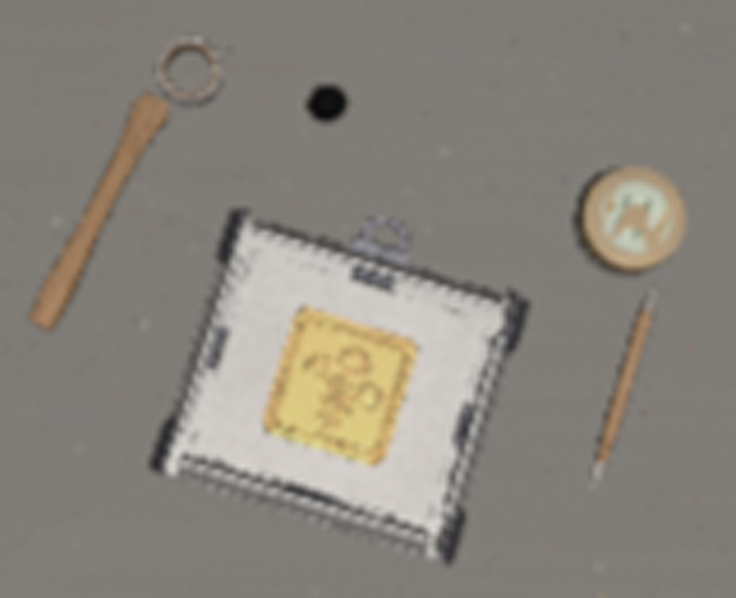

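The crop shows the frame square on, with the eye at (385,240) on the +x edge and all four rails open. I'll move above it with the fingers shut and take a close look with the wrist camera.

>>> {"fn": "jog_arm", "kwargs": {
  "slide": [
    [0.26,-0.22,-0.06],
    [0.26,-0.22,-0.06],
    [0.26,-0.22,-0.06],
    [0.26,-0.22,-0.06],
    [0.26,-0.22,-0.06],
    [0.26,-0.22,-0.06],
    [0.26,-0.22,-0.06],
    [0.26,-0.22,-0.06]
  ],
  "yaw": [-60,-60,-60,-60,-60,-60,-60,-60],
  "jaw": 0
}}

```text
t: 0.9
ee_pos: [0.3718, -0.3047, 0.2835]
ee_rot: [179.9, -0.0, 78.0]
wrist_force: [0.0, -0.6, 0.1]
gripper_width: 0.0269
gripper_force: 0.0
```

>>> {"fn": "jog_arm", "kwargs": {
  "slide": [
    [0.3,0.11,0],
    [0.3,0.11,0],
    [0.3,0.11,0],
    [0.3,0.11,0],
    [0.3,0.11,0],
    [0.3,0.11,0],
    [0.3,0.11,0],
    [0.3,0.11,0]
  ],
  "yaw": [0,0,0,0,0,0,0,0]
}}

```text
t: 1.7
ee_pos: [0.5431, -0.0378, 0.282]
ee_rot: [-180.0, -0.0, 77.6]
wrist_force: [-0.1, -0.3, 0.5]
gripper_width: 0.0005
gripper_force: 0.0
```

Run:
```python
from h import *
c=shot('wrist','w0');cv2.imwrite('pics/w0b.png',cv2.resize(c['img'][:,:,::-1],None,fx=1.5,fy=1.5))
E=c['extrinsics'];print(-E[:3,:3].T@E[:3,3],E[2,:3]);print(arm.observe()['ee_pos'],arm.observe()['qpos'])
```

```text
[0.55863506 0.02782985 0.44427639] [-0.05416489 -0.24098149 -0.96901707]
[ 0.54210345 -0.03903222  0.28194227] [-5.36089026e+00  1.35978464e+01  1.00416617e+02 -2.29696971e-02
  6.60590682e+01  7.11758746e+00]
```

View pics/w0b.png

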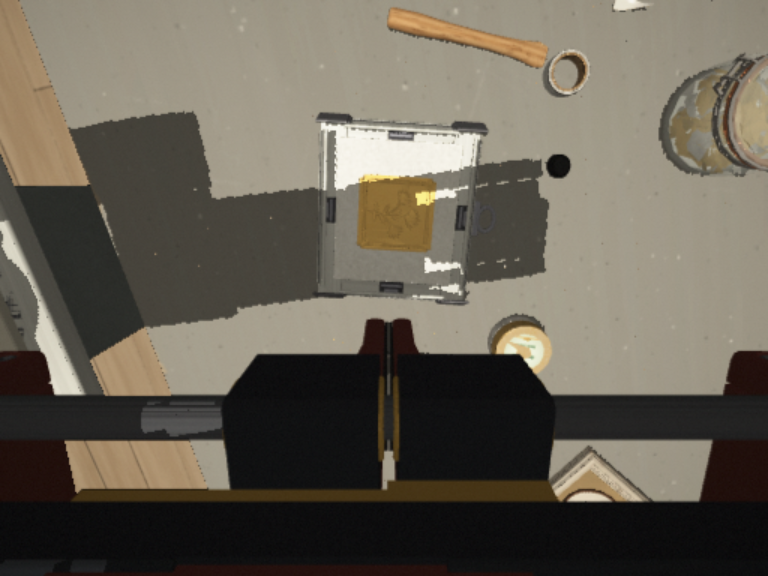

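The wrist view shows tile corners at about (361,177), (436,179), (432,250) and (358,248) in the enlarged picture. The eye is on the right, at (485,217). Next I'll measure the tile corners, the rail edges and the rails' outer corners.

Run:
```python
from h import *
c=np.load('pics/w0.npz')
q=np.array([pt(c,u/1.5,v/1.5,.0126) for u,v in[(361,177),(436,179),(432,250),(358,248)]])
print(q.round(4),np.linalg.norm(np.roll(q,-1,0)-q,axis=1))
m=q.mean(0);d=(q[1]+q[2]-q[0]-q[3]);e=(q[0]+q[1]-q[2]-q[3]);print(m,np.degrees([np.arctan2(d[1],d[0]),np.arctan2(-e[0],e[1])]))
# depth cloud -> frame points >0.02
v,u=np.mgrid[60:220,190:345];P=np.array([pt(c,a,b) for a,b in zip(u.ravel(),v.ravel())])
for yaw in [np.arctan2(d[1],d[0])+np.radians(k) for k in (-2,-1,0,1,2)]:
  ca,sa=np.cos(yaw),np.sin(yaw);L=P-m;X=ca*L[:,0]+sa*L[:,1];Y=-sa*L[:,0]+ca*L[:,1]
  k=(P[:,2]>.024)&(P[:,2]<.045)&(abs(X)<.1)&(abs(Y)<.11)
  x,y=X[k],Y[k];s=[]
  for sel,w,o in((x>.05)&(abs(y)<.07),x,y),((x<-.05)&(abs(y)<.07),x,y),((y>.06)&(abs(x)<.055),y,x),((y<-.06)&(abs(x)<.055),y,x):
    pass
  R=[]
  for cond,w,o in [((x>.05)&(abs(y)<.07),x,y),((x<-.05)&(abs(y)<.07),x,y),((y>.06)&(abs(x)<.055),y,x),((y<-.06)&(abs(x)<.055),y,x)]:
    R+= [cond.sum(), round(np.median(w[cond])*1000,1), round(np.degrees(np.polyfit(o[cond],w[cond],1)[0]),1)] if cond.sum()>5 else [cond.sum()]
  print(np.degrees(yaw).round(2),*R)
```

```text
[[ 0.5318  0.0354  0.0126]
 [ 0.6056  0.0172  0.0126]
 [ 0.5879 -0.0533  0.0126]
 [ 0.512  -0.0345  0.0126]] [0.07596424 0.07271985 0.07816655 0.07266241]
[ 0.5593255  -0.00877959  0.0126    ] [-13.90413959 -14.94003055]
-15.9 294 69.5 0.0 312 -73.0 -0.1 324 82.1 0.4 195 -80.7 -0.1
-14.9 294 69.6 1.1 309 -73.3 0.9 324 82.2 -0.9 193 -80.6 -1.2
-13.9 295 69.8 2.0 309 -73.4 1.9 323 82.3 -2.2 189 -80.8 -2.4
-12.9 297 70.1 3.1 308 -73.0 2.9 322 82.2 -3.5 188 -81.1 -3.7
-11.9 297 70.2 4.0 307 -73.1 3.9 319 82.4 -4.8 188 -81.4 -4.9
```

>>> {"fn": "jog_arm", "kwargs": {
  "slide": [
    [0.028,0.108,0],
    [0.028,0.108,0.05],
    [0.028,0.108,0.1],
    [0.028,0.108,0.15],
    [0.028,0.108,0.2],
    [0.028,0.108,0.22],
    [0.028,0.108,0.22],
    [0.028,0.108,0.22]
  ],
  "yaw": [3.4,3.4,3.4,3.4,3.4,3.4,3.4,3.4]
}}

```text
t: 2.55
ee_pos: [0.653, -0.0369, 0.0628]
ee_rot: [-179.9, 0.0, 74.0]
wrist_force: [-0.9, 0.5, 0.9]
gripper_width: 0.0005
gripper_force: 0.0
```

```bash
cat >> h.py <<'E'
C=np.array([.5578,-.0076]);F=np.radians(-15.9);RF=np.array([[np.cos(F),-np.sin(F)],[np.sin(F),np.cos(F)]])
def where():
    s=arm.observe();p=s['ee_pos'];w=s['wrist_force']
    print('t',s['t'],'frame xy mm',((RF.T@(p[:2]-C))*1e3).round(1),'z',(p[2]*1e3).round(1),'rpy',s['ee_rot'].round(1),'F frame',(RF.T@w[:2]).round(1),w[2].round(1))
def rails(n='top'):
    c=arm.read_camera(n)
    v,u=np.mgrid[150:280,220:350] if n=='top' else np.mgrid[0:384,0:512]
    v,u=v.ravel(),u.ravel();K=np.linalg.inv(c['mtx']);E=c['extrinsics']
    P=((np.stack([u,v,u*0+1],1)@K.T)*c['range_z'][v,u][:,None]-E[:3,3])@E[:3,:3]
    L=(P[:,:2]-C)@RF;x,y,z=L[:,0],L[:,1],P[:,2]
    for nm,w,o,e,l in(('top',x,y,80,60),('bottom',-x,y,80,60),('left',y,x,90,45),('right',-y,x,90,45)):
        k=(abs(o)<l/1e3)&(w>e/1e3-.03)&(w<e/1e3+.004)&(z<.05)&(c['range_z'][v,u]>0);h=z[k]*1e3
        if k.sum()>5:
            kk=k&(z>np.percentile(h,90)/1e3-.002)
            print(nm,k.sum(),'z90',np.percentile(h,[50,90,98]).round(1),'w of high',(np.median(w[kk])*1e3).round(1))
    return c
E
python3 -c "
from h import *
where();rails();where()"
```

```text
t 2.55 frame xy mm [99.6 -2.1] z 62.8 rpy [-179.9    0.    74. ] F frame [-1.   0.2] 0.9
top 9 z90 [ 9.3 11.6 12.8] w of high 55.0
bottom 132 z90 [10.  31.7 35.2] w of high 70.4
left 406 z90 [10.9 31.3 35.6] w of high 84.5
t 2.6 frame xy mm [100.9  -1.5] z 64.5 rpy [179.9  -0.   74. ] F frame [0.1 1.1] 1.3
```

>>> {"fn": "jog_arm", "kwargs": {
  "slide": [
    [0.001,0,0.02],
    [0.001,0,0.035],
    [0.001,0,0.035],
    [0.001,-0.005,0.035],
    [0.001,-0.01,0.035],
    [0.001,-0.012,0.035],
    [0.001,-0.014,0.035]
  ],
  "yaw": [0,0,0,0,0,0,0]
}}

```text
t: 3.3
ee_pos: [0.6404, -0.0305, 0.0283]
ee_rot: [180.0, -0.0, 74.1]
wrist_force: [-0.2, 0.0, -0.1]
gripper_width: 0.0005
gripper_force: 0.0
```

```bash
python3 -c "
from h import *
where();c=shot('side','s1')
cv2.imwrite('pics/s1c.png',cv2.resize(c['img'][150:260,150:310,::-1],None,fx=4.5,fy=4.5,interpolation=2));where()"
```

```text
t 3.3 frame xy mm [85.7  0.6] z 28.3 rpy [180.   -0.   74.1] F frame [-0.2 -0. ] -0.1
t 3.35 frame xy mm [85.4  0.6] z 28.1 rpy [180.   -0.   74.1] F frame [-0.4  0.4] -1.1
```

View pics/s1c.png

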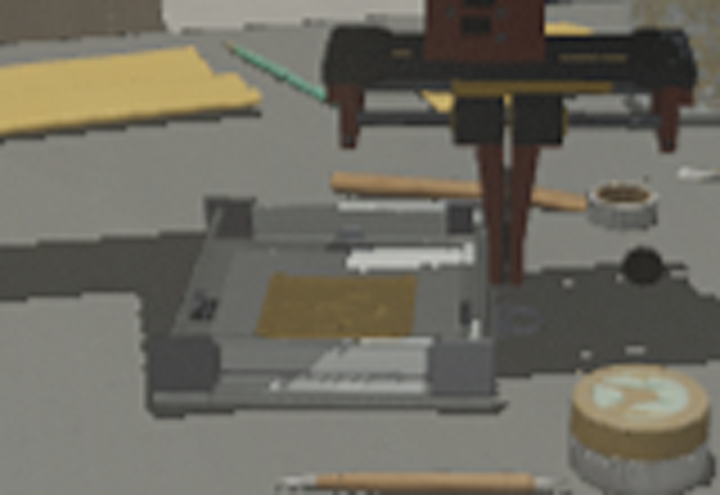

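The side view shows the shut fingertips at (505,283), about 17 mm wide and just outside the top rail, clear of the eye. I'll push along an arc in small steps.

>>> {"fn": "jog_arm", "kwargs": {
  "slide": [
    [0,-0.003,0],
    [0,-0.005,0],
    [0,-0.0075,0.001],
    [0,-0.0105,0.002],
    [0,-0.0105,0.002]
  ],
  "yaw": [0,0,0,0,0]
}}

```text
t: 3.85
ee_pos: [0.6298, -0.0276, 0.0254]
ee_rot: [-180.0, 0.0, 74.1]
wrist_force: [0.6, 0.1, 0.4]
gripper_width: 0.0002
gripper_force: 0.3
```

```bash
python3 -c "
from h import *
where();c=rails('side')"
```

```text
t 3.85 frame xy mm [74.7  0.5] z 25.4 rpy [-180.     0.    74.1] F frame [0.6 0.2] 0.4
top 281 z90 [19.4 41.5 48.5] w of high 70.5
bottom 251 z90 [10.5 33.4 34.5] w of high 73.1
left 459 z90 [16.2 32.4 35.1] w of high 80.9
right 709 z90 [18.7 31.7 34.3] w of high 82.1
```

>>> {"fn": "jog_arm", "kwargs": {
  "slide": [
    [0,-0.003,0.002],
    [0,-0.005,0.0035],
    [0,-0.007,0.006],
    [0,-0.009,0.009],
    [0,-0.009,0.009]
  ],
  "yaw": [0,0,0,0,0]
}}

```text
t: 4.4
ee_pos: [0.6209, -0.0252, 0.0163]
ee_rot: [-179.9, 0.0, 74.1]
wrist_force: [-0.6, 0.1, -0.1]
gripper_width: 0.0003
gripper_force: 0.0
```

```bash
python3 -c "
from h import *
where();c=rails('side')"
```

```text
t 4.4 frame xy mm [65.5  0.4] z 16.3 rpy [-179.9    0.    74.1] F frame [-0.6 -0.1] -0.1
top 283 z90 [14.2 42.8 48.6] w of high 63.7
bottom 249 z90 [10.5 33.7 35. ] w of high 72.9
left 460 z90 [16.  32.3 34.9] w of high 80.9
right 712 z90 [18.5 31.6 34.1] w of high 82.1
```

```bash
python3 -c "
from h import *
c=shot('side','s2')
cv2.imwrite('pics/s2c.png',cv2.resize(c['img'][185:250,180:290,::-1],None,fx=7,fy=7,interpolation=2));where()"
```

```text
t 4.5 frame xy mm [65.5  0.4] z 16.3 rpy [-179.9    0.    74.1] F frame [-0.9 -0.2] 0.4
```

View pics/s2c.png

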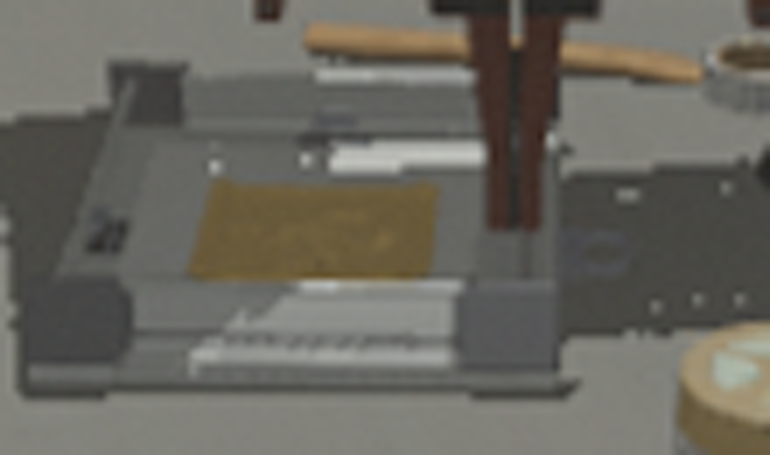

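The enlarged side view shows the top rail lying flat under the tips, between about x=475 and x=560, so the catch seems to have snapped. I'll press down briefly to confirm it's fully shut.

>>> {"fn": "jog_arm", "kwargs": {
  "slide": [
    [0,0,0.002],
    [0,0,0.004],
    [0,0,0.005],
    [0,0,0.005]
  ],
  "yaw": [0,0,0,0]
}}

```text
t: 4.9
ee_pos: [0.6214, -0.0252, 0.0121]
ee_rot: [-180.0, 0.0, 74.1]
wrist_force: [-2.2, -1.0, 7.0]
gripper_width: 0.0002
gripper_force: 3.3
```

```bash
python3 -c "
from h import *
where()"
```

```text
t 4.9 frame xy mm [66.   0.5] z 12.1 rpy [-180.     0.    74.1] F frame [-1.8 -1.6] 7.0
```

The tips stopped at 12.1 mm with 7 N, so the top rail is shut. Next is the bottom rail.

>>> {"fn": "jog_arm", "kwargs": {
  "slide": [
    [0,0,-0.025],
    [0,0,-0.05],
    [0,-0.05,-0.05],
    [0,-0.1,-0.05],
    [0,-0.15,-0.05],
    [0,-0.165,-0.05],
    [0,-0.165,-0.05],
    [0,-0.165,-0.03]
  ],
  "yaw": [0,0,0,0,0,0,0,0]
}}

```text
t: 5.7
ee_pos: [0.4662, 0.0201, 0.0434]
ee_rot: [179.7, -0.1, 74.1]
wrist_force: [0.6, -0.1, 0.5]
gripper_width: 0.0007
gripper_force: 0.0
```

```bash
python3 -c "
from h import *
where();rails('side');rails('top');where()"
```

```text
t 5.7 frame xy mm [-95.7   1.6] z 43.4 rpy [ 1.797e+02 -1.000e-01  7.410e+01] F frame [0.6 0.1] 0.5
top 264 z90 [13.7 14.9 15.6] w of high 63.6
bottom 251 z90 [10.7 33.5 34.5] w of high 72.9
left 459 z90 [16.3 32.8 34.8] w of high 80.7
right 709 z90 [18.2 31.5 34.4] w of high 82.3
top 516 z90 [12.7 15.8 17.4] w of high 65.5
bottom 23 z90 [ 9.4 13.1 14.4] w of high 53.8
left 409 z90 [10.8 31.3 34.7] w of high 84.5
right 341 z90 [10.3 31.6 35.7] w of high 78.4
t 5.8 frame xy mm [-97.9   0.7] z 40.7 rpy [-180.     0.    74.1] F frame [0.2 0.7] 0.3
```

>>> {"fn": "jog_arm", "kwargs": {
  "slide": [
    [0,0,0.013],
    [0,0.007,0.013],
    [0,0.014,0.013],
    [0,0.017,0.013],
    [0,0.02,0.0135],
    [0,0.0225,0.0145],
    [0,0.025,0.0155],
    [0,0.025,0.0155]
  ],
  "yaw": [0,0,0,0,0,0,0,0]
}}

```text
t: 6.6
ee_pos: [0.4873, 0.0131, 0.0262]
ee_rot: [180.0, -0.0, 74.1]
wrist_force: [-0.5, -0.1, 0.8]
gripper_width: 0.0004
gripper_force: 0.3
```

>>> {"fn": "jog_arm", "kwargs": {
  "slide": [
    [0,0.003,0.002],
    [0,0.005,0.0035],
    [0,0.007,0.006],
    [0,0.009,0.009],
    [0,0.009,0.011],
    [0,0.009,0.013],
    [0,0.009,0.0145],
    [0,0.009,0.0145]
  ],
  "yaw": [0,0,0,0,0,0,0,0]
}}

```text
t: 7.4
ee_pos: [0.4961, 0.0106, 0.012]
ee_rot: [180.0, -0.0, 74.1]
wrist_force: [-0.6, 0.4, 6.0]
gripper_width: 0.0005
gripper_force: 2.9
```

```bash
python3 -c "
from h import *
where();rails('side');where()"
```

```text
t 7.4 frame xy mm [-64.3   0.6] z 12.0 rpy [180.   -0.   74.1] F frame [-0.7  0.2] 6.0
top 263 z90 [13.6 14.9 15.5] w of high 63.6
bottom 288 z90 [14.7 43.4 49. ] w of high 65.7
left 458 z90 [15.9 32.6 34.7] w of high 80.8
right 717 z90 [18.1 31.9 34.4] w of high 82.2
t 7.45 frame xy mm [-64.3   0.7] z 12.0 rpy [180.   -0.   74.1] F frame [-0.5 -0.4] 5.6
```

The bottom rail is shut too: the tips stopped at 12.0 mm with about 6 N. Next is the left rail, on the +y edge, pushing along tool x.

>>> {"fn": "jog_arm", "kwargs": {
  "slide": [
    [0,0,-0.025],
    [0,0,-0.05],
    [0.03,0.03,-0.055],
    [0.065,0.06,-0.055],
    [0.1,0.064,-0.055],
    [0.115,0.064,-0.055],
    [0.115,0.064,-0.055],
    [0.115,0.064,-0.035]
  ],
  "yaw": [0,0,0,0,0,0,0,0]
}}

```text
t: 8.25
ee_pos: [0.5894, 0.1036, 0.0481]
ee_rot: [179.8, -0.1, 74.1]
wrist_force: [1.3, -0.3, -0.1]
gripper_width: 0.0004
gripper_force: 0.0
```

```bash
python3 -c "
from h import *
where();rails('side');rails('top');where()"
```

```text
t 8.25 frame xy mm [-1.000e-01  1.156e+02] z 48.1 rpy [ 1.798e+02 -1.000e-01  7.410e+01] F frame [1.3 0.1] -0.1
top 259 z90 [13.6 14.7 15.3] w of high 63.6
bottom 247 z90 [13.8 14.8 15.4] w of high 68.5
left 465 z90 [16.3 32.3 34.8] w of high 80.7
right 716 z90 [18.3 31.8 33.9] w of high 82.0
top 519 z90 [12.9 15.7 17.1] w of high 66.8
bottom 361 z90 [12.6 15.4 17.2] w of high 63.9
left 12 z90 [ 9.2 34.8 36. ] w of high 83.2
right 402 z90 [ 9.4 31.3 35.3] w of high 78.3
t 8.35 frame xy mm [ -3.2 113.5] z 44.6 rpy [-1.797e+02  1.000e-01  7.410e+01] F frame [-0.5 -0.8] -0.3
```

>>> {"fn": "jog_arm", "kwargs": {
  "slide": [
    [0,0,0.0175],
    [-0.01,0,0.0175],
    [-0.018,0,0.0175],
    [-0.021,0,0.0175],
    [-0.0235,0,0.018],
    [-0.026,0,0.019],
    [-0.028,0,0.02],
    [-0.028,0,0.02]
  ],
  "yaw": [0,0,0,0,0,0,0,0]
}}

```text
t: 9.15
ee_pos: [0.5813, 0.0767, 0.0268]
ee_rot: [180.0, -0.0, 74.1]
wrist_force: [0.2, 0.4, 1.6]
gripper_width: 0.0002
gripper_force: 0.3
```

```bash
python3 -c "
from h import *
where()"
```

```text
t 9.15 frame xy mm [-0.5 87.5] z 26.8 rpy [180.   -0.   74.1] F frame [0.1 0.4] 1.6
```

>>> {"fn": "jog_arm", "kwargs": {
  "slide": [
    [-0.003,0,0.002],
    [-0.0055,0,0.004],
    [-0.008,0,0.0065],
    [-0.01,0,0.0095],
    [-0.01,0,0.0115],
    [-0.01,0,0.0135],
    [-0.01,0,0.0155],
    [-0.01,0,0.0155]
  ],
  "yaw": [0,0,0,0,0,0,0,0]
}}

```text
t: 9.95
ee_pos: [0.578, 0.0669, 0.0119]
ee_rot: [-179.9, 0.0, 74.1]
wrist_force: [-3.2, -1.5, 12.3]
gripper_width: 0.0004
gripper_force: 6.0
```

```bash
python3 -c "
from h import *
where();rails('side')"
```

```text
t 9.95 frame xy mm [-1.  77.2] z 11.9 rpy [-179.9    0.    74.1] F frame [-2.7 -2.3] 12.3
top 259 z90 [13.5 14.8 15.4] w of high 63.0
bottom 255 z90 [13.6 14.9 15.5] w of high 68.5
left 299 z90 [14.2 40.9 48.3] w of high 67.6
right 716 z90 [18.3 31.5 34.4] w of high 82.2
```

The left rail is shut, stopping at 11.9 mm. I'll cross over the frame to the right rail.

>>> {"fn": "jog_arm", "kwargs": {
  "slide": [
    [0,0,-0.025],
    [0,0,-0.055],
    [-0.04,0,-0.055],
    [-0.09,0,-0.055],
    [-0.14,0,-0.055],
    [-0.18,0,-0.055],
    [-0.192,0,-0.055],
    [-0.192,0,-0.055]
  ],
  "yaw": [0,0,0,0,0,0,0,0]
}}

```text
t: 10.8
ee_pos: [0.5252, -0.1188, 0.0661]
ee_rot: [-180.0, 0.0, 73.9]
wrist_force: [-0.2, 0.5, 0.1]
gripper_width: 0.0005
gripper_force: 0.0
```

```bash
python3 -c "
from h import *
where();rails('side');rails('top');where()"
```

```text
t 10.8 frame xy mm [  -0.9 -115.9] z 66.1 rpy [-180.     0.    73.9] F frame [-0.3  0.4] 0.1
top 264 z90 [13.5 14.7 15.6] w of high 63.9
bottom 249 z90 [13.7 14.7 15.1] w of high 69.0
left 147 z90 [13.6 14.9 15.7] w of high 73.7
right 701 z90 [18.3 31.5 34.5] w of high 82.2
top 517 z90 [12.6 15.7 17.6] w of high 65.7
bottom 556 z90 [12.6 15.6 17.1] w of high 64.6
left 397 z90 [12.8 15.7 17. ] w of high 77.8
right 274 z90 [10.1 31.9 35.2] w of high 77.5
t 10.9 frame xy mm [  -0.7 -113.8] z 66.1 rpy [180.  -0.  74.] F frame [0.2 0.6] -0.8
```

>>> {"fn": "jog_arm", "kwargs": {
  "slide": [
    [0,0,0.03],
    [0,0,0.0375],
    [0.01,0,0.0375],
    [0.018,0,0.0375],
    [0.021,0,0.0375],
    [0.024,0,0.038],
    [0.026,0,0.039],
    [0.028,0,0.04]
  ],
  "yaw": [0,0,0,0,0,0,0,0]
}}

```text
t: 11.7
ee_pos: [0.5338, -0.0904, 0.0266]
ee_rot: [179.9, -0.0, 74.1]
wrist_force: [-0.7, -0.5, 0.9]
gripper_width: 0.0005
gripper_force: 0.4
```

```bash
python3 -c "
from h import *
where()"
```

```text
t 11.7 frame xy mm [ -0.4 -86.2] z 26.6 rpy [179.9  -0.   74.1] F frame [-0.5 -0.7] 0.9
```

>>> {"fn": "jog_arm", "kwargs": {
  "slide": [
    [0.003,0,0.002],
    [0.005,0,0.004],
    [0.0075,0,0.0065],
    [0.0095,0,0.0095],
    [0.0095,0,0.0115],
    [0.0095,0,0.0135],
    [0.0095,0,0.0152],
    [0.0095,0,0.0152]
  ],
  "yaw": [0,0,0,0,0,0,0,0]
}}

```text
t: 12.5
ee_pos: [0.5357, -0.0811, 0.0119]
ee_rot: [-180.0, -0.0, 74.1]
wrist_force: [-4.1, 1.5, 14.4]
gripper_width: 0.0005
gripper_force: 7.2
```

>>> {"fn": "jog_arm", "kwargs": {
  "slide": [
    [0,0,-0.03],
    [0,0,-0.07],
    [-0.05,0,-0.12],
    [-0.1,0,-0.16],
    [-0.13,0,-0.2],
    [-0.13,0,-0.2],
    [-0.13,0,-0.2],
    [-0.13,0,-0.2]
  ],
  "yaw": [0,0,0,0,0,0,0,0]
}}

```text
t: 13.3
ee_pos: [0.5, -0.2064, 0.2108]
ee_rot: [180.0, -0.0, 74.0]
wrist_force: [0.0, 0.5, -0.2]
gripper_width: 0.0003
gripper_force: 0.0
```

```bash
python3 -c "
from h import *
where();a=rails('side');b=rails('top');
cv2.imwrite('pics/end.png',np.hstack([cv2.resize(i,(395,330),interpolation=2) for i in (a['img'][170:280,160:292,::-1],b['img'][135:265,210:366,::-1])]))"
```

```text
t 13.3 frame xy mm [  -1.1 -207. ] z 210.8 rpy [180.  -0.  74.] F frame [-0.1  0.5] -0.2
top 313 z90 [13.7 14.8 15.2] w of high 63.5
bottom 308 z90 [13.6 14.8 15.2] w of high 68.2
left 210 z90 [13.7 14.8 15.7] w of high 72.9
right 497 z90 [12.5 14.5 15.4] w of high 77.9
top 519 z90 [12.5 15.9 17.5] w of high 66.6
bottom 555 z90 [12.4 15.5 16.9] w of high 65.1
left 397 z90 [12.6 15.7 17.5] w of high 79.5
right 404 z90 [12.4 15.6 17.1] w of high 71.8
```

View pics/end.png

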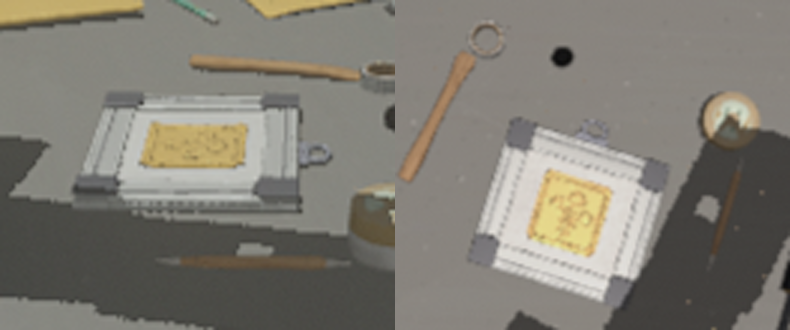

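Both views show all four rails lying flat with the corner caps lapped over the first two, and the tools where they were.

```bash
python3 -c "
from cell import arm
print(arm.finish_job())"
```

```text
the job is handed in; nothing more can be done
None
```

The frame is closed: I pressed the rails shut in the order top, bottom, left, right, and the final pictures show all four lying flat with the frame, foil and tools undisturbed; it took about 13 s, and the job is handed in.

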